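# Prop the work light on its leg, facing the vice

## Task

The cordless work light lies on its back, so its spring-loaded prop leg is trapped underneath. Turn the light over and lay it on its face, swing the prop leg out past its over-centre point until it snaps fully open and locks, then stand the light on the worktop on its bottom edge and the leg, leaning back, with its lens facing the bench vice, and let go of it. Do not drop it, and leave the things around it where they are.

Things in the scene. Friction and masses are not known exactly. Their poses are not given: they have to be found in the camera images.
- light_mid (a point): Centre of the cordless work light: yellow slab with black rubber edges, 140 (x) x 100 (y) x 34 (z) mm, 0.5 to 0.8 kg in all; this point is half-way through its thickness. Axes: +z out of the front (white lens), -z out of the back; +x to the bottom end (70 mm away), -x to the top end, where the handle is. It starts flat on its back, +z up.
- light: The same work light; origin at the centre of its back face, 17 mm behind light_mid, same axes. The back has a bumper along each long edge, 12 mm wide and 14 mm proud of the flat back; the leg lies in the open channel, 76 mm wide, between them.
- bottom_edge (a point): Middle of the light's bottom back edge, at (+70, 0, -17) mm from light_mid in its axes. Propped, the light rests on this edge and the foot, leaning back 30 degrees. The front bottom edge is at (+70, 0, +17). Upright on its bottom end alone the light is unsteady.
- handle_bar (a point): Middle of the handle's grip bar: black round bar, 12 mm diameter, 42 mm long along y, on two thin steel arms. The handle pivots about an axis along y at (-78, 0, +3) mm from light_mid; the bar is 45 mm from that pivot. Held by the bar, the light hangs nearly plumb below it, bottom end down.
- handle (a joint): Handle angle, rad, -1.75 to 1.75: 0 = straight out from the top end, in line with the light; positive = towards the front (+1.57 square to it), negative = towards the back. The pivot turns easily but has friction (0.025 N m), so the handle stays where it is left. Starts roughly upright.
- leg_foot (a point): Centre of the rubber foot (12 mm diameter, 18 mm wide) of the red prop leg: flat bar 16 mm wide (y), 10 mm thick, hinged on the back about an axis along y at (-42, 0, -10) mm from light_mid, foot 102 mm from the hinge. Folded, it points to the bottom end, 2 mm below the bumper tops, 2 mm off the flat back, 30 mm free on either side.
- leg (a joint): Prop leg angle, rad: 0 = folded, 0.908 (52 degrees) = fully open against a firm stop, foot swung away from the back. An over-centre spring pushes it shut below 0.42 and open above 0.42 and holds it at either end; at most 0.18 N m (about 1.7 N at the foot) moves it.
- vice_front (a point): Point at the front of the blue bench vice, which is bolted down at the back of the worktop, 150 mm above the worktop: the lens must look this way.
- organiser: Bystander: low blue parts box with a clear lid, 129x191x42 mm; its origin is the centre of its underside. To be left alone.
- torch: Bystander: black pocket torch lying down, 33x121x34 mm; its origin is the centre of its underside. To be left alone.
- tape_masking: Bystander: roll of cream masking tape lying flat, 100 mm across, 25 mm high; its origin is the centre of its underside. To be left alone.
- mug: Bystander: white mug, 82x114x91 mm; its origin is the centre of its underside. To be left alone.

How it is judged:
On the way, in this order (a step that is already met when the one before it is completed fails the run):
1. the light lies flat on its face on the worktop (angle between light_mid's own z axis and vertical above 2.95 rad and height (world z) of light_mid below 0.025 m), for 0.2 s.
2. the prop leg has snapped fully open and stays open (value of joint leg above 0.83 rad), for 0.2 s.
At the end, for the whole second after the job is handed in: Leg fully open (over 0.83 rad); the light at rest on the worktop on its bottom edge (middle under 8 mm high) and foot (centre under 14 mm), top up, leaning back 30 degrees within 7; the line straight out of the lens passes within 120 mm sideways of the point at the front of the vice (value of joint leg above 0.83 rad and angle between light_mid's own z axis and vertical between 0.93 and 1.17 rad and angle between light_mid's own x axis and vertical above 2.48 rad and height (world z) of bottom_edge below 0.008 m and height (world z) of leg_foot below 0.014 m and y of vice_front in the frame of light_mid between -0.12 and 0.12 m and z of vice_front in the frame of light_mid above 0.1 m and linear speed of light below 0.03 m/s); the robot touches nothing.
It fails at once if a bystander is shifted by more than 40 mm (distance of any of organiser, torch, tape_masking, mug from where it was at the start of the episode above 0.04 m).
It fails at once if the light is dropped or flung (moves faster than 1.2 m/s) (linear speed of light above 1.2 m/s).
It also fails if it takes over 72 s, if anything falls off the work surface, if the arm or the gripper's body presses on something with over 40 N, if the wrist force passes 120 N, or if a joint passes its speed limit or range.

## Robot

A 7-joint arm with a two-finger parallel gripper is mounted at the origin on a cart in front of the work surface, level with it; the furniture and walls round the work are solid. World frame = base frame: x ahead of the robot, y to its left, z up, the work surface at z = 0. Lengths are in m, angles in rad, forces in N, time in s.
With the tool pointing down it reaches from about 0.35 to 0.9 m from the base axis. Payload 19.9 kg.
Tool frame: the origin (TCP) lies at the centre of the arm's flange, where the gripper is bolted on; the fingertips stand 199 mm ahead of it and the grasp point (between the pads) lies 180 mm ahead of it (arm.grip_depth is the distance from the TCP to the grasp point, in m); z points along the fingers, y is the line along which they close (so a half turn about z gives the same grasp; the last joint's range is limited). The gripper opens to 94 mm and grips with 3 to 60 N. Pads are 16 mm wide; open, the fingers measure 119 mm over their backs; the gripper's body (75 mm by 177 mm) begins 78 mm behind the grasp point.
Start: joints at [1.185, 0.417, -0.01, 1.614, 0.005, 1.111, -0.053], TCP at [0.211, -0.588, 0.405] pointing down, gripper open.
Joint ranges: [-2.81, 2.81], [-0.39, 2.02], [-1.27, 1.25], [0.06, 2.57], [-1.19, 4.33], [0.19, 2], [-2.82, 2.82]. Speed limits (rad/s): [1.89, 1.89, 2.39, 2.39, 3.01, 3.01, 3.01].

## Interface

Orientations are given as a rotation vector (axis times angle).
In Python, from plant import arm gives the robot as it stands.
- The arm moves only by the tool send_rows, never from a script. Its argument "steps" is a list that holds one entry, the list of rows, each a list of 7 numbers: the shift along the world's x, y, z in m, then the turn, a rotation vector about the world's x, y, z in rad, then the finger opening in m, from 0 to 0.094. A call has 1 to 12 rows; each row shifts and turns the commanded pose from where the row before left it; what a row does not reach is not made up. A row lasts 1/10 s, in which the tool goes at most 50 mm and 8.59 degrees, less where a joint would pass 70% of its speed; a pose out of reach is approached as far as the arm can. A call with a gripper value outside its range is refused whole. The fingers move at their own pace and stop on an object; the grip force is fixed at half the most. Time passes only in rows, so rows that do not move let the fingers close. It gives the time, the measured TCP pose, the force, the opening and the grip force at its end, in the units of the state.
- arm.state(): the state, without advancing time (a new reading comes with each control period).
- arm.capture(name): name is "side" or "top"; returns the picture (480x640x3 uint8, red, green, blue); there is no depth.
- arm.camera_params(name): a dict with "fx", "fy", "cx", "cy" (pixels), "camera_from_world" (4x4, takes a point from world to camera coordinates). Camera axes: x right, y up, looking along -z (the intrinsics and any distortion apply to the point x, -y, -z); pixel columns grow to the right and rows downward; lengths in m; the calibration is good to about 2 mm. A picture is of the moment at which its call begins. camera_params takes no time and is no camera call.
- arm.finish_job(): hands the job in; it is judged then, once.
The state is a dict: "t": time; "q": joint angles; "qd": joint speeds; "tau": joint torques, N m; "eef_pos": TCP position; "eef_rot": TCP orientation; "wrist_force": force on the tool from outside, world axes, zero at the start; "wrist_torque": the same for the moment, N m; "grip_width": finger opening in m; "grasp_force": force on a finger pad.
Only numpy, scipy, OpenCV 4.12 (cv2) and the standard library are available. Lean on these libraries where they do the work, as an engineer would, in place of code of your own. Each camera call takes 0.05 s, during which the arm holds its last target. There are 200 camera calls.

## Working session

There is one attempt and no reset: what is moved stays moved. The work goes in short steps, Python scripts to look and compute and a tool call to move; the robot and the scene stay as the last step left them, time stands still between calls to the robot, and variables do not carry over. Pictures are saved under pics/ and viewed, at most 10 in all, crops included, and the job is handed in when it is done.

Besides the shell and the picture viewer there is one more tool, called after "Emit:" as a command line: name --argument value ..., lists and objects as JSON in quotes. send_rows: Moves the arm, as the interface text tells. Its arguments: {"type":"object","properties":{"steps":{"type":"array"}},"required":["steps"]}

```bash
mkdir -p pics; cat > h.py <<'E'
import numpy as np, cv2
from plant import arm
def snap(n,f):
    im=arm.capture(n); cv2.imwrite(f'pics/{f}.png',im[:,:,::-1]); return im
def ray(n,u,v):
    p=arm.camera_params(n); M=np.array(p["camera_from_world"])
    d=np.array([(u-p["cx"])/p["fx"],-(v-p["cy"])/p["fy"],-1.])
    R=M[:3,:3]; return -R.T@M[:3,3], R.T@d
def onz(n,u,v,z):
    o,d=ray(n,u,v); return o+d*(z-o[2])/d[2]
def proj(n,P):
    p=arm.camera_params(n); M=np.array(p["camera_from_world"]); c=M[:3,:3]@np.array(P)+M[:3,3]
    return p["cx"]+p["fx"]*c[0]/-c[2], p["cy"]-p["fy"]*c[1]/-c[2]
def tri(n1,a,n2,b):
    o1,d1=ray(n1,*a);o2,d2=ray(n2,*b);d1/=np.linalg.norm(d1);d2/=np.linalg.norm(d2)
    s=np.linalg.lstsq(np.c_[d1,-d2],o2-o1,rcond=None)[0]
    p,q=o1+s[0]*d1,o2+s[1]*d2; return (p+q)/2,np.linalg.norm(p-q)
E
python3 - <<'E'
from h import *
for n in ("top","side"):
    snap(n,n+"0"); p=arm.camera_params(n); print({k:p[k] for k in p if k!="camera_from_world"}); o,d=ray(n,320,240); print(o,d)
print(arm.state())
E
```

```text
{'fx': 464.8993064911946, 'fy': 464.8993064911946, 'cx': 325.78969125205384, 'cy': 236.97461519916513}
[ 0.30575884 -0.11703726  1.53657929] [ 0.18291556  0.01480166 -0.98311762]
{'fx': 537.5187051389848, 'fy': 537.5187051389848, 'cx': 321.5760554512802, 'cy': 239.9490152934844}
[ 0.3841296  -1.37110393  1.09654465] [ 0.10239106  0.79015971 -0.60429488]
{'t': 0.1, 'q': array([ 1.18449903,  0.41789143, -0.0103081 ,  1.61409352,  0.00470208,
        1.11073678, -0.05298916]), 'qd': array([ 0.00107591, -0.00014575,  0.0006623 , -0.00108838, -0.00017774,
       -0.00084796, -0.00142009]), 'tau': array([ 1.03991391e-03, -8.52583051e+01,  6.39378168e-01, -4.26699543e+01,
       -4.89815441e-02,  1.64110103e-02,  6.09305835e-05]), 'eef_pos': array([ 0.21122   , -0.58809689,  0.40411058]), 'eef_rot': array([-3.09396046e+00, -5.38781354e-01,  4.29979645e-04]), 'wrist_force': array([-0.09555215, -0.06279747,  0.38662735]), 'wrist_torque': array([-0.03762304,  0.01081828, -0.03455328]), 'grasp_force': 0.0, 'grip_width': 0.09432158362995322}
```

View pics/top0.png

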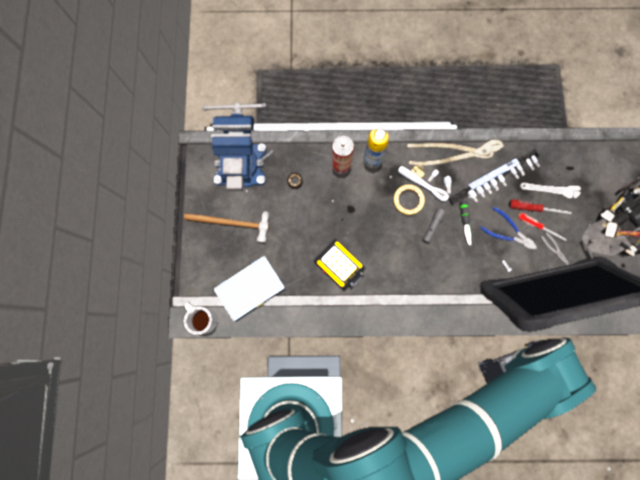

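View pics/side0.png

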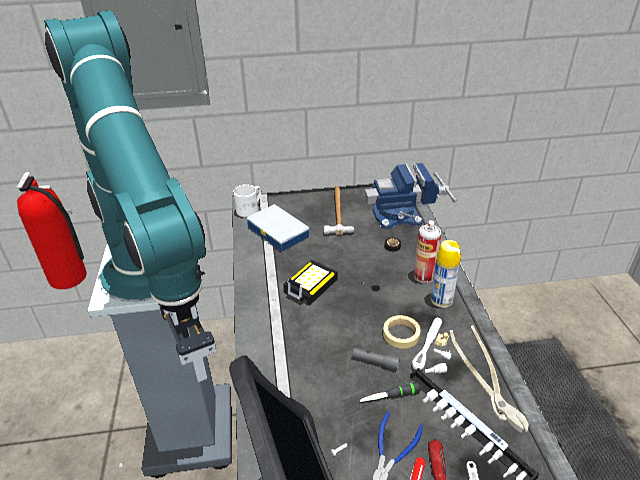

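```bash
python3 - <<'E'
from h import *
a=cv2.imread('pics/top0.png')[225:305,300:380]; b=cv2.imread('pics/side0.png')[250:320,270:350]
a=cv2.resize(a,(400,400),interpolation=2); b=cv2.resize(b,(400,350),interpolation=2); b=cv2.copyMakeBorder(b,0,50,0,0,0)
cv2.imwrite('pics/c0.png',np.hstack([a,b]))
for n,u,v,z in (("top",234,120,.15),("top",235,182,.1),("top",409,199,.02),("top",434,225,.02),("top",201,320,.05),("top",343,265,.034),("top",248,288,.04)): print(u,v,onz(n,u,v,z))
print(tri("top",(234,183),"side",(372,198)))
E
```

```text
234 120 [0.95527383 0.17742342 0.15      ]
235 182 [0.764778   0.17795666 0.1       ]
409 199 [ 0.72681748 -0.39484536  0.02      ]
434 225 [ 0.63657    -0.47468067  0.02      ]
201 320 [0.32817913 0.28107591 0.05      ]
343 265 [ 0.50215377 -0.16899959  0.034     ]
248 288 [0.42874925 0.13725026 0.04      ]
(array([0.77292505, 0.18795421, 0.06691648]), np.float64(0.001889563568414261))
```

View pics/c0.png

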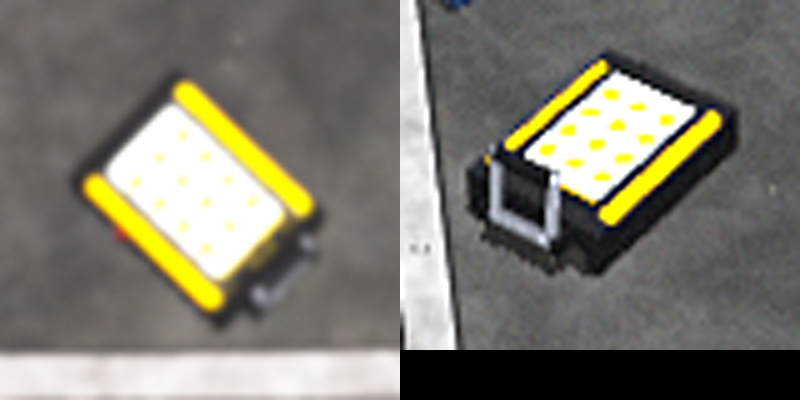

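```bash
python3 - <<'E'
from h import *
P=[]
for n,(x0,y0,x1,y1) in (("top",(305,230,375,300)),("side",(270,250,350,320))):
    im=cv2.imread(f'pics/{n}0.png'); hsv=cv2.cvtColor(im,cv2.COLOR_BGR2HSV)
    m=cv2.inRange(hsv,(20,120,120),(35,255,255))|cv2.inRange(hsv,(0,0,200),(180,40,255))
    w=np.zeros_like(m); w[y0:y1,x0:x1]=m[y0:y1,x0:x1]
    w=cv2.morphologyEx(w,cv2.MORPH_CLOSE,np.ones((5,5)))
    k,l,st,_=cv2.connectedComponentsWithStats(w); i=1+st[1:,4].argmax()
    vs,us=np.where(l==i); Q=np.array([onz(n,u,v,.034)[:2] for u,v in zip(us,vs)],np.float32)
    r=cv2.minAreaRect(Q); print(n,r, cv2.boxPoints(r).tolist())
    P.append(r)
c=(np.array(P[0][0])+np.array(P[1][0]))/2; print(c)
out=[]
ang=np.deg2rad(45)
d=np.array([np.cos(ang),np.sin(ang),0]); y=np.array([-d[1],d[0],0]); mid=np.r_[c,.017]
for n,(x0,y0,x1,y1) in (("top",(325,250,375,300)),("side",(275,265,325,315))):
    im=cv2.imread(f'pics/{n}0.png')[y0:y1,x0:x1]; im=np.clip(cv2.resize(im,(400,400),interpolation=2).astype(float)*1.8,0,255).astype(np.uint8)
    for th,col in ((1.2,(0,0,255)),(1.57,(0,255,0)),(1.75,(255,0,0))):
        for s in (-.021,.021):
            b=mid-.078*d+.003*np.array([0,0,1])+.045*(-np.cos(th)*d+np.sin(th)*np.array([0,0,1]))+s*y
            u,v=proj(n,b); cv2.circle(im,(int((u-x0+.5)*8),int((v-y0+.5)*8)),3,col,-1)
    for s in (-.021,.021):
        u,v=proj(n,mid-.078*d+s*y+[0,0,.003]); cv2.circle(im,(int((u-x0+.5)*8),int((v-y0+.5)*8)),3,(255,255,0),-1)
    out.append(im)
cv2.imwrite('pics/c1.png',np.hstack(out))
E
```

```text
top ((0.5069704651832581, -0.1563313603401184), (0.11943648755550385, 0.10252896696329117), 45.46024703979492) [[0.42854440212249756, -0.16293925046920776], [0.5016233325004578, -0.23485347628593445], [0.5853965282440186, -0.14972347021102905], [0.5123175978660583, -0.07780924439430237]]
side ((0.50206059217453, -0.1702481061220169), (0.1396685689687729, 0.09627406299114227), 45.52204513549805) [[0.41878554224967957, -0.1863497793674469], [0.487479031085968, -0.25380274653434753], [0.5853356122970581, -0.15414643287658691], [0.516642153263092, -0.08669346570968628]]
[ 0.50451553 -0.16328973]
```

View pics/c1.png

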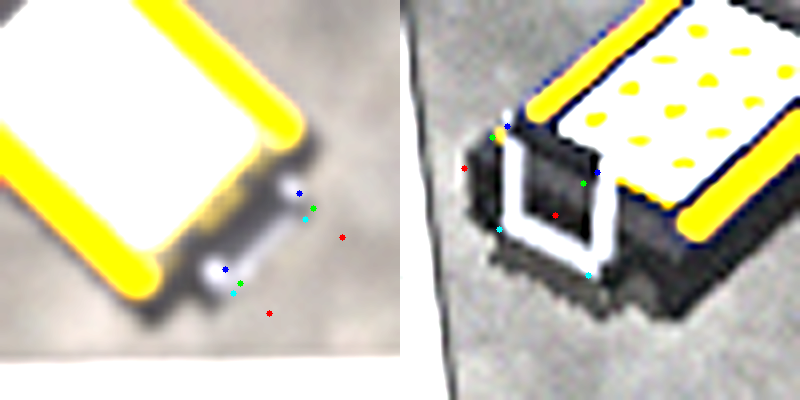

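Emit:
send_rows --steps '[[[0.008,0.038,0,0,0,-0.094,0.094],[0.01,0.038,0,0,0,-0.094,0.094],[0.016,0.038,0,0,0,-0.094,0.094],[0.02,0.038,0,0,0,-0.094,0.094],[0.024,0.038,0,0,0,-0.094,0.094],[0.024,0.038,0,0,0,-0.094,0.094],[0.024,0.035,0,0,0,-0.094,0.094],[0.024,0.03,0,0,0,-0.094,0.094],[0.024,0.025,0,0,0,-0.094,0.094],[0.024,0.023,0,0,0,-0.094,0.094],[0.024,0.02,0,0,0,-0.094,0.094],[0.024,0.02,0,0,0,-0.095,0.094]]]'

```text
t: 1.3
eef_pos: [0.458, -0.2061, 0.4045]
eef_rot: [-2.901, 1.206, 0.0]
wrist_force: [-0.7, -1.5, -0.2]
grip_width: 0.0941
grasp_force: 0.0
```

```bash
cat >> h.py <<'E'
from scipy.spatial.transform import Rotation as Ro
def st():
    s=arm.state(); R=Ro.from_rotvec(s["eef_rot"]).as_matrix(); g=s["eef_pos"]+arm.grip_depth*R[:,2]
    print("t",round(s["t"],2),"grasp",g.round(4),"ydeg",np.degrees(np.arctan2(R[1,1],R[0,1])).round(1),"z",R[:,2].round(3),"w",round(s["grip_width"],4),"gf",round(s["grasp_force"],1),"F",s["wrist_force"].round(1),"q",s["q"].round(2))
    return s
E
python3 -c "
from h import *
st()"
```

```text
t 1.3 grasp [ 0.458  -0.2061  0.2241] ydeg -135.1 z [-0.  0. -1.] w 0.0941 gf 0.0 F [-0.7 -1.5 -0.2] q [ 0.51  0.2  -0.17  1.91  0.04  1.03 -2.03]
```

Emit:
send_rows --steps '[[[0,0,-0.03,0,0,0,0.094],[0,0,-0.04,0,0,0,0.094],[0,0,-0.04,0,0,0,0.094],[0,0,-0.03,0,0,0,0.094],[0,0,-0.015,0,0,0,0.094],[0,0,-0.006,0,0,0,0.094],[0,0,0,0,0,0,0.06]]]'

```text
t: 2.0
eef_pos: [0.4572, -0.2071, 0.2432]
eef_rot: [-2.903, 1.2, 0.002]
wrist_force: [0.4, -0.2, 0.5]
grip_width: 0.0889
grasp_force: 0.0
```

```bash
python3 -c "
from h import *
st()
a=snap('top','t1')[220:320,300:400,::-1];b=snap('side','s1')[225:325,250:350,::-1]
cv2.imwrite('pics/c2.png',np.hstack([cv2.resize(x,(400,400),interpolation=2) for x in (a,b)]))"
```

```text
t 2.0 grasp [ 0.457  -0.207   0.0628] ydeg -134.9 z [-0.001  0.001 -1.   ] w 0.0889 gf 0.0 F [ 0.4 -0.2  0.5] q [ 0.49  0.43 -0.15  2.04  0.1   0.68 -2.08]
```

View pics/c2.png

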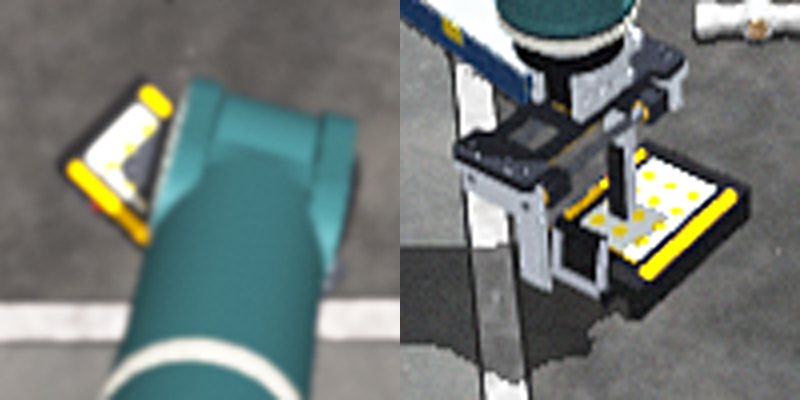

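Emit:
send_rows --steps '[[[0,0,0,0,0,0,0.04],[0,0,0,0,0,0,0],[0,0,0,0,0,0,0],[0,0,0,0,0,0,0],[0,0,0,0,0,0,0],[0,0,0,0,0,0,0],[0,0,0,0,0,0,0],[0,0,0,0,0,0,0],[0,0,0,0,0,0,0],[0,0,0,0,0,0,0]]]'

```text
t: 3.1
eef_pos: [0.4572, -0.2072, 0.2436]
eef_rot: [-2.903, 1.201, 0.0]
wrist_force: [-0.1, -0.1, -0.6]
grip_width: 0.0113
grasp_force: 30.0
```

Emit:
send_rows --steps '[[[0.001,0.001,0.013,0,0,0,0],[0.003,0.003,0.013,0,0,0,0],[0.003,0.003,0.012,0,0,0,0],[0.004,0.004,0.012,0,0,0,0],[0.005,0.005,0.011,0,0,0,0],[0.005,0.005,0.011,0,0,0,0],[0.006,0.006,0.0105,0,0,0,0],[0.006,0.006,0.0095,0,0,0,0],[0.007,0.007,0.0085,0,0,0,0],[0.007,0.007,0.0075,0,0,0,0],[0.008,0.008,0.007,0,0,0,0],[0.008,0.008,0.006,0,0,0,0]]]'

```text
t: 4.3
eef_pos: [0.5209, -0.1435, 0.365]
eef_rot: [-2.903, 1.2, 0.0]
wrist_force: [0.4, 0.6, -5.9]
grip_width: 0.011
grasp_force: 30.0
```

Emit:
send_rows --steps '[[[0.008,0.008,0.006,0,0,0,0],[0.008,0.008,0.005,0,0,0,0],[0.008,0.008,0.005,0,0,0,0],[0.006,0.006,0.005,0,0,0,0],[0.005,0.005,0.006,0,0,0,0],[0.004,0.004,0.008,0,0,0,0],[0.002,0.002,0.01,0,0,0,0],[0,0,0.01,0,0,0,0],[0,0,0.01,0,0,0,0],[0,0,0.005,0,0,0,0],[0,0,0,0,0,0,0],[0,0,0,0,0,0,0]]]'

```text
t: 5.5
eef_pos: [0.5611, -0.1034, 0.4345]
eef_rot: [-2.903, 1.201, 0.0]
wrist_force: [0.2, 0.4, -7.5]
grip_width: 0.0109
grasp_force: 30.0
```

```bash
python3 -c "
from h import *
st()
a=snap('top','t2')[170:290,280:400,::-1];b=snap('side','s2')[160:300,260:400,::-1]
cv2.imwrite('pics/c3.png',np.hstack([cv2.resize(x,(400,400),interpolation=2) for x in (a,b)]))"
```

```text
t 5.5 grasp [ 0.5611 -0.1033  0.2541] ydeg -134.9 z [-0.  0. -1.] w 0.0109 gf 30.0 F [ 0.2  0.4 -7.5] q [ 0.31  0.3  -0.22  1.71  0.07  1.14 -2.29]
```

View pics/c3.png

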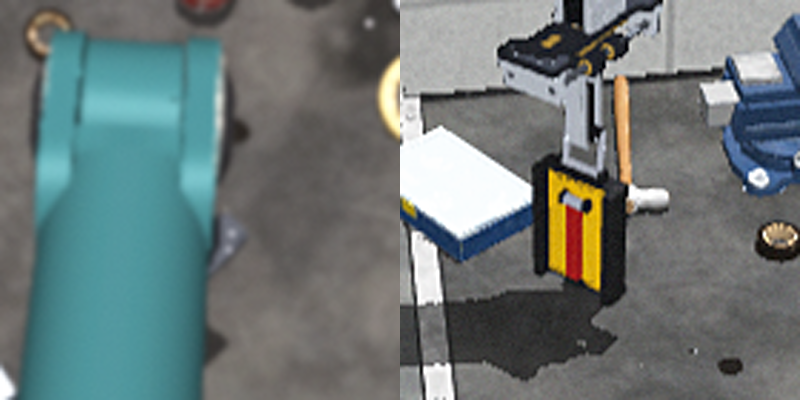

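Emit:
send_rows --steps '[[[-0.012,-0.012,0,0,0,0,0],[-0.014,-0.014,0,0,0,0,0],[-0.014,-0.014,-0.005,0,0,0,0],[-0.014,-0.014,-0.01,0,0,0,0],[-0.01,-0.01,-0.01,0,0,0,0],[0,0,-0.01,0,0,0,0],[0,0,-0.01,0,0,0,0],[0,0,-0.005,0,0,0,0],[0,0,0,0,0,0,0],[0,0,0,0,0,0,0]]]'

```text
t: 6.6
eef_pos: [0.4976, -0.1668, 0.3847]
eef_rot: [-2.903, 1.199, -0.0]
wrist_force: [0.9, -0.1, -6.3]
grip_width: 0.0109
grasp_force: 30.0
```

Emit:
send_rows --steps '[[[0,0,-0.003,0,0,0,0],[0,0,-0.003,0,0,0,0],[0,0,0,0,0,0,0]]]'

```text
t: 6.9
eef_pos: [0.4972, -0.1672, 0.3783]
eef_rot: [-2.903, 1.201, 0.001]
wrist_force: [0.7, -0.1, -6.9]
grip_width: 0.0112
grasp_force: 30.0
```

Emit:
send_rows --steps '[[[0,0,-0.002,0,0,0,0],[0,0,-0.002,0,0,0,0],[0,0,0,0,0,0,0]]]'

```text
t: 7.2
eef_pos: [0.4972, -0.1672, 0.3744]
eef_rot: [-2.903, 1.201, 0.001]
wrist_force: [0.1, 1.0, -7.1]
grip_width: 0.0114
grasp_force: 30.0
```

Emit:
send_rows --steps '[[[0,0,-0.002,0,0,0,0],[0,0,0,0,0,0,0]]]'

```text
t: 7.4
eef_pos: [0.4972, -0.1672, 0.3724]
eef_rot: [-2.903, 1.201, 0.0]
wrist_force: [-0.2, -0.3, -6.4]
grip_width: 0.011
grasp_force: 30.0
```

Emit:
send_rows --steps '[[[0,0,-0.002,0,0,0,0],[0,0,0,0,0,0,0]]]'

```text
t: 7.6
eef_pos: [0.4979, -0.1668, 0.3719]
eef_rot: [-2.903, 1.199, -0.004]
wrist_force: [-1.7, 3.1, 9.0]
grip_width: 0.0113
grasp_force: 30.0
```

Emit:
send_rows --steps '[[[0.007,0.007,0.001,0,0,0,0],[0.007,0.007,0,0,0,0,0],[0.007,0.007,-0.001,0,0,0,0],[0.007,0.007,-0.001,0,0,0,0],[0.0065,0.0065,-0.002,0,0,0,0],[0.0065,0.0065,-0.002,0,0,0,0],[0.0065,0.0065,-0.0035,0,0,0,0],[0.0065,0.0065,-0.0035,0,0,0,0],[0.006,0.006,-0.0045,0,0,0,0],[0.006,0.006,-0.0045,0,0,0,0],[0.0055,0.0055,-0.0055,0,0,0,0],[0.0055,0.0055,-0.0055,0,0,0,0]]]'

```text
t: 8.8
eef_pos: [0.576, -0.0883, 0.3396]
eef_rot: [-2.902, 1.197, -0.005]
wrist_force: [4.6, 4.3, 4.6]
grip_width: 0.0109
grasp_force: 30.0
```

```bash
python3 -c "
from h import *
st()
a=snap('top','t3')[170:290,280:400,::-1];b=snap('side','s3')[180:320,240:380,::-1]
cv2.imwrite('pics/c4.png',np.hstack([cv2.resize(x,(400,400),interpolation=2) for x in (a,b)]))"
```

```text
t 8.8 grasp [ 0.5767 -0.0881  0.1592] ydeg -134.8 z [ 0.004  0.001 -1.   ] w 0.0109 gf 30.0 F [4.6 4.3 4.6] q [ 0.26  0.42 -0.21  1.78  0.1   0.95 -2.34]
```

View pics/c4.png

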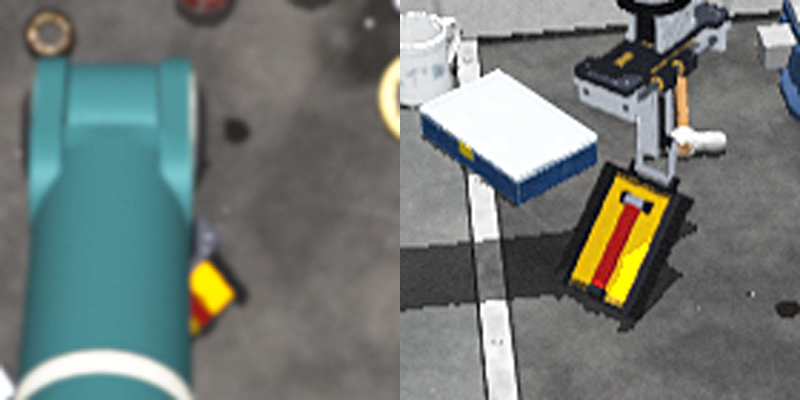

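Emit:
send_rows --steps '[[[0.005,0.005,-0.0065,0,0,0,0],[0.005,0.005,-0.0065,0,0,0,0],[0.0045,0.0045,-0.0075,0,0,0,0],[0.0045,0.0045,-0.0075,0,0,0,0],[0.0035,0.0035,-0.008,0,0,0,0],[0.0035,0.0035,-0.008,0,0,0,0],[0.003,0.003,-0.009,0,0,0,0],[0.0025,0.0025,-0.009,0,0,0,0],[0.002,0.002,-0.009,0,0,0,0],[0.002,0.002,-0.009,0,0,0,0],[0,0,0,0,0,0,0]]]'

```text
t: 10.0
eef_pos: [0.6095, -0.0545, 0.2571]
eef_rot: [2.903, -1.2, -0.003]
wrist_force: [0.7, 0.7, -3.1]
grip_width: 0.0112
grasp_force: 30.0
```

```bash
python3 -c "
from h import *
st()"
```

```text
t 10.0 grasp [ 0.6091 -0.0545  0.0767] ydeg -134.9 z [-0.002  0.    -1.   ] w 0.0112 gf 30.0 F [ 0.7  0.7 -3.1] q [ 0.19  0.57 -0.2   1.75  0.14  0.83 -2.43]
```

Emit:
send_rows --steps '[[[0.001,0.001,-0.006,0,0,0,0],[0,0,-0.005,0,0,0,0],[0,0,-0.004,0,0,0,0],[0,0,-0.002,0,0,0,0],[0,0,0,0,0,0,0],[0,0,0,0,0,0,0]]]'

```text
t: 10.6
eef_pos: [0.6107, -0.0538, 0.2417]
eef_rot: [2.903, -1.201, -0.0]
wrist_force: [-0.2, 0.7, -3.4]
grip_width: 0.011
grasp_force: 30.0
```

Emit:
send_rows --steps '[[[0,0,-0.002,0,0,0,0],[0,0,0,0,0,0,0],[0,0,0,0,0,0,0]]]'

```text
t: 10.9
eef_pos: [0.6108, -0.0538, 0.2396]
eef_rot: [-2.903, 1.2, -0.0]
wrist_force: [2.2, 1.2, -3.2]
grip_width: 0.0112
grasp_force: 30.0
```

Emit:
send_rows --steps '[[[0,0,-0.002,0,0,0,0],[0,0,0,0,0,0,0],[0,0,0,0,0,0,0]]]'

```text
t: 11.2
eef_pos: [0.6109, -0.0537, 0.2378]
eef_rot: [-2.903, 1.2, -0.001]
wrist_force: [1.8, 1.8, -1.0]
grip_width: 0.011
grasp_force: 30.0
```

Emit:
send_rows --steps '[[[0,0,-0.001,0,0,0,0],[0,0,0,0,0,0,0],[0,0,0,0,0,0,0]]]'

```text
t: 11.5
eef_pos: [0.6112, -0.0534, 0.2375]
eef_rot: [-2.903, 1.2, -0.002]
wrist_force: [0.1, 4.0, 10.2]
grip_width: 0.0112
grasp_force: 30.0
```

Emit:
send_rows --steps '[[[0,0,0.001,0,0,0,0.011],[0,0,0,0,0,0,0.03],[0,0,0,0,0,0,0.06],[0,0,0,0,0,0,0.06],[0,0,0.01,0,0,0,0.06],[0,0,0.02,0,0,0,0.06],[0,0,0.04,0,0,0,0.04],[-0.005,-0.005,0.04,0,0,0.14,0.04],[-0.01,-0.01,0.02,0,0,0.14,0.04],[-0.02,-0.02,0,0,0,0.14,0.04],[-0.03,-0.03,0,0,0,0.14,0.04],[-0.03,-0.03,0,0,0,0.14,0.04]]]'

```text
t: 12.7
eef_pos: [0.5146, -0.1493, 0.3684]
eef_rot: [3.139, -0.122, 0.001]
wrist_force: [1.1, -0.8, 0.5]
grip_width: 0.0398
grasp_force: 0.0
```

Emit:
send_rows --steps '[[[-0.03,-0.03,0,0,0,0.14,0.04],[-0.03,-0.03,0,0,0,0.14,0.04],[-0.03,-0.03,0,0,0,0.14,0.04],[-0.03,-0.03,0,0,0,0.14,0.04],[-0.01,-0.02,0,0,0,0.14,0.04],[0,0,0,0,0,0.14,0.04]]]'

```text
t: 13.3
eef_pos: [0.3908, -0.285, 0.3684]
eef_rot: [2.936, 1.115, -0.001]
wrist_force: [1.6, 0.1, 0.3]
grip_width: 0.0398
grasp_force: 0.0
```

```bash
python3 - <<'E'
from h import *
st()
a=snap('top','t4');b=snap('side','s4')
cv2.imwrite('pics/c5.png',np.hstack([cv2.resize(a[180:300,270:390,::-1],(400,400),interpolation=2),cv2.resize(b[180:300,240:360,::-1],(400,400),interpolation=2)]))
for n,im,z in (("top",a,.031),("side",b,.031)):
    h=cv2.cvtColor(im,cv2.COLOR_RGB2HSV); m=cv2.inRange(h,(0,150,80),(8,255,255))|cv2.inRange(h,(172,150,80),(180,255,255))
    w=m*0; w[190:320,250:400]=m[190:320,250:400]; k,l,s,_=cv2.connectedComponentsWithStats(w); i=1+s[1:,4].argmax(); vs,us=np.where(l==i)
    Q=np.array([onz(n,u,v,z)[:2] for u,v in zip(us,vs)],np.float32); print(n,len(us),cv2.minAreaRect(Q),cv2.boxPoints(cv2.minAreaRect(Q)).round(3).tolist())
for P in ([.513,-.151,.027],[.556,-.109,.034],[.611,-.053,.059]): print(proj("top",P),proj("side",P))
E
```

```text
t 13.3 grasp [ 0.3908 -0.2852  0.188 ] ydeg -48.4 z [-0.    -0.001 -1.   ] w 0.0398 gf 0.0 F [1.6 0.1 0.3] q [ 0.9   0.23 -0.37  1.98  0.1   0.95 -0.37]
top 61 ((0.5417121648788452, -0.12118569016456604), (0.09092152118682861, 0.006904803216457367), 45.774227142333984) [[0.5080000162124634, -0.1509999930858612], [0.5120000243186951, -0.15600000321865082], [0.5759999752044678, -0.09099999815225601], [0.5709999799728394, -0.0860000029206276]]
side 119 ((0.549447238445282, -0.12509658932685852), (0.09317031502723694, 0.018961958587169647), 46.445316314697266) [[0.5099999904632568, -0.15199999511241913], [0.5239999890327454, -0.16500000655651093], [0.5879999995231628, -0.09799999743700027], [0.574999988079071, -0.08500000089406967]]
(np.float64(337.38824737541626), np.float64(262.01742106040325)) (np.float64(311.1218792403493), np.float64(276.9248516122001))
(np.float64(324.4789792203405), np.float64(248.7754664662718)) (np.float64(323.1652827030558), np.float64(264.88705938122575))
(np.float64(307.09608526327673), np.float64(230.88779113940285)) (np.float64(337.7807916433922), np.float64(245.73516885936718))
```

View pics/c5.png

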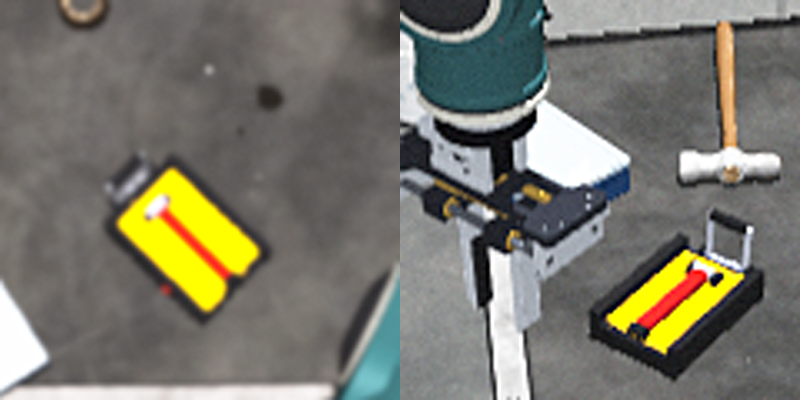

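Emit:
send_rows --steps '[[[0.02,0.022,0,0,0,0.02,0.036],[0.025,0.027,0,0,0,0.02,0.036],[0.025,0.027,0,0,0,0.02,0.036],[0.025,0.027,-0.02,0,0,0.008,0.036],[0.02,0.02,-0.03,0,0,0,0.036],[0.009,0.01,-0.03,0,0,0,0.036],[0,0,-0.025,0,0,0,0.036],[0,0,-0.015,0,0,0,0.036],[0,0,0,0,0,0,0.036]]]'

```text
t: 14.3
eef_pos: [0.5163, -0.1491, 0.2464]
eef_rot: [-2.898, -1.209, 0.003]
wrist_force: [0.4, -0.9, 0.9]
grip_width: 0.0357
grasp_force: 0.0
```

```bash
python3 - <<'E'
from h import *
st()
b=snap('side','s5');cv2.imwrite('pics/c6.png',cv2.resize(b[210:310,250:370,::-1],(720,600),interpolation=2))
E
```

```text
t 14.3 grasp [ 0.5158 -0.1489  0.066 ] ydeg -44.7 z [-0.003  0.001 -1.   ] w 0.0357 gf 0.0 F [ 0.4 -0.9  0.9] q [ 0.55  0.51 -0.41  1.94  0.29  0.75 -0.8 ]
```

View pics/c6.png

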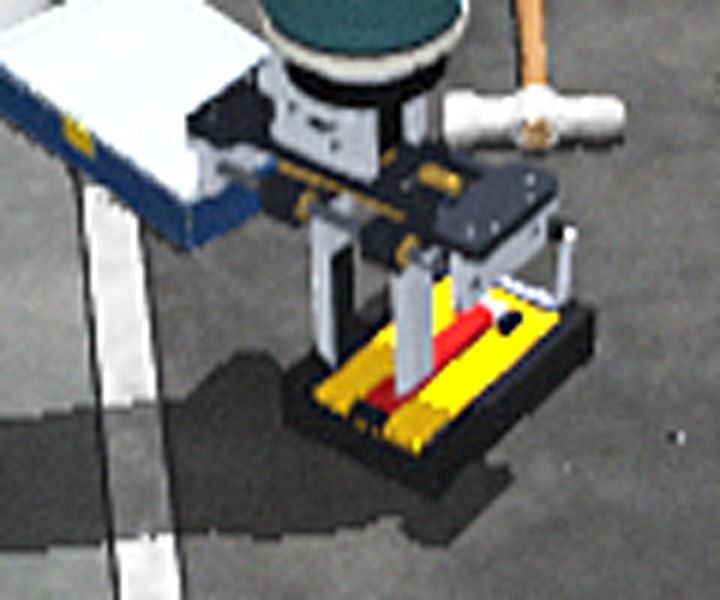

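Emit:
send_rows --steps '[[[0.003,0.002,-0.006,0,0,0,0.036],[0,0,-0.006,0,0,0,0.036],[0,0,-0.004,0,0,0,0.036],[0,0,0,0,0,0,0.036]]]'

```text
t: 14.75
eef_pos: [0.5195, -0.1475, 0.2314]
eef_rot: [-2.898, -1.212, 0.001]
wrist_force: [0.0, 0.1, -0.1]
grip_width: 0.0361
grasp_force: 0.0
```

Emit:
send_rows --steps '[[[0,0,-0.004,0,0,0,0.036],[0,0,-0.003,0,0,0,0.036],[0,0,0,0,0,0,0.036]]]'

```text
t: 15.05
eef_pos: [0.5195, -0.1474, 0.2243]
eef_rot: [-2.898, -1.212, 0.001]
wrist_force: [-0.3, 1.0, -0.2]
grip_width: 0.0358
grasp_force: 0.0
```

Emit:
send_rows --steps '[[[0,0,-0.002,0,0,0,0.036],[0,0,0,0,0,0,0],[0,0,0,0,0,0,0],[0,0,0,0,0,0,0],[0,0,0,0,0,0,0],[0,0,0,0,0,0,0]]]'

```text
t: 15.65
eef_pos: [0.5198, -0.1474, 0.2228]
eef_rot: [2.898, 1.212, 0.0]
wrist_force: [1.9, -0.0, 0.0]
grip_width: 0.0155
grasp_force: 32.9
```

Emit:
send_rows --steps '[[[0.007,0.007,0.0042,-0.0354,0.0354,0,0],[0.0071,0.0071,0.0037,-0.0354,0.0354,0,0],[0.0073,0.0073,0.0032,-0.0354,0.0354,0,0],[0.0073,0.0073,0.0027,-0.0354,0.0354,0,0],[0.0075,0.0075,0.0021,-0.0354,0.0354,0,0],[0.0075,0.0075,0.0016,-0.0354,0.0354,0,0]]]'

```text
t: 16.25
eef_pos: [0.5633, -0.1038, 0.2402]
eef_rot: [2.765, 1.156, -0.424]
wrist_force: [-1.1, -1.9, 0.4]
grip_width: 0.0156
grasp_force: 32.4
```

```bash
python3 -c "
from h import *
s=st();print(s['wrist_torque'])"
```

```text
t 16.25 grasp [ 0.5252 -0.1419  0.0681] ydeg -44.6 z [-0.212 -0.211 -0.954] w 0.0156 gf 32.4 F [-1.1 -1.9  0.4] q [ 0.3   0.59 -0.29  1.8   0.45  1.03 -1.03]
[-0.3571921   0.19828795 -0.07970752]
```

Smooth, forces low. Continue to about 0.8 rad.

Emit:
send_rows --steps '[[[0.0076,0.0076,0.0011,-0.0354,0.0354,0,0],[0.0076,0.0076,0.0006,-0.0354,0.0354,0,0],[0.0076,0.0076,0,-0.0354,0.0354,0,0],[0.0077,0.0077,-0.0005,-0.0354,0.0354,0,0],[0.0076,0.0076,-0.0011,-0.0354,0.0354,0,0],[0.0075,0.0075,-0.0016,-0.0354,0.0354,0,0],[0.0075,0.0075,-0.0022,-0.0354,0.0354,0,0],[0.0073,0.0073,-0.0026,-0.0354,0.0354,0,0],[0.0073,0.0073,-0.0032,-0.0354,0.0354,0,0],[0.0071,0.0071,-0.0036,-0.0354,0.0354,0,0]]]'

```text
t: 17.25
eef_pos: [0.6383, -0.0288, 0.2271]
eef_rot: [2.441, 1.021, -1.041]
wrist_force: [-1.0, -1.6, 2.3]
grip_width: 0.016
grasp_force: 32.4
```

```bash
python3 -c "
from h import *
s=st();print(s['wrist_torque'])"
```

```text
t 17.25 grasp [ 0.5464 -0.1206  0.1019] ydeg -44.7 z [-0.509 -0.509 -0.694] w 0.016 gf 32.4 F [-1.  -1.6  2.3] q [ 0.02  0.81 -0.19  1.5   0.57  1.57 -1.16]
[-0.076508   -0.11878472 -0.00433833]
```

Emit:
send_rows --steps '[[[0.0055,0.0055,-0.0035,-0.028,0.028,0,0],[0,0,0,0,0,0,0.03],[0,0,0,0,0,0,0.05],[0,0,0,0,0,0,0.05],[0.015,0.015,0.02,0,0,0,0.05],[0.02,0.02,0.03,0,0,0,0.05],[0.02,0.02,0.03,0,0,0,0.05],[0,0,0.03,0.07,-0.07,0,0.05],[-0.03,-0.03,0.03,0.1,-0.1,0,0.07],[-0.03,-0.03,0,0.1,-0.1,0,0.094],[-0.03,-0.03,0,0.1,-0.1,0,0.094],[-0.03,-0.03,0,0.1,-0.1,0,0.094]]]'

```text
t: 18.45
eef_pos: [0.5782, -0.0884, 0.3633]
eef_rot: [2.828, 1.181, -0.239]
wrist_force: [1.9, -0.1, -1.1]
grip_width: 0.0782
grasp_force: 0.0
```

```bash
python3 -c "
from h import *
s=st();print(Ro.from_rotvec(s['eef_rot']).as_matrix().round(3))"
```

```text
t 18.45 grasp [ 0.557  -0.1103  0.1854] ydeg -44.7 z [-0.117 -0.121 -0.986] w 0.0782 gf 0.0 F [ 1.9 -0.1 -1.1] q [ 0.32  0.43 -0.33  1.72  0.29  1.15 -0.9 ]
[[ 0.693  0.711 -0.117]
 [ 0.701 -0.703 -0.121]
 [-0.169  0.002 -0.986]]
```

Emit:
send_rows --steps '[[[-0.02,-0.02,0.02,0.06,-0.06,0,0.094],[-0.03,-0.03,0.02,0.06,-0.06,0,0.094],[-0.03,-0.03,0,0,0,-0.1,0.094],[-0.03,-0.03,0,0,0,-0.14,0.094],[-0.03,-0.03,0,0,0,-0.14,0.094],[-0.02,-0.03,0,0,0,-0.14,0.094],[0,-0.02,0,0,0,-0.14,0.094]]]'

```text
t: 19.15
eef_pos: [0.4168, -0.2795, 0.4032]
eef_rot: [3.134, 0.193, -0.009]
wrist_force: [0.7, -0.1, -0.1]
grip_width: 0.0935
grasp_force: 0.0
```

```bash
python3 - <<'E'
from h import *
st()
a=snap('top','t6');b=snap('side','s6')
cv2.imwrite('pics/c7.png',np.hstack([cv2.resize(a[190:290,270:370,::-1],(400,400),interpolation=2),cv2.resize(b[190:300,250:360,::-1],(400,400),interpolation=2)]))
E
```

```text
t 19.15 grasp [ 0.4158 -0.2799  0.2228] ydeg -83.0 z [-0.005 -0.002 -1.   ] w 0.0935 gf 0.0 F [ 0.7 -0.1 -0.1] q [ 0.68  0.21 -0.18  1.91  0.05  1.03 -0.96]
```

View pics/c7.png

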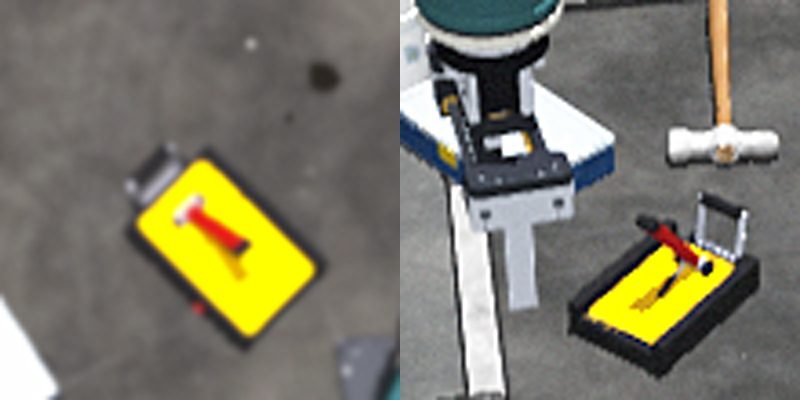

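```bash
python3 - <<'E'
from h import *
print("foot",tri("top",(330,252),"side",(318.5,250.8)))
print("hinge",tri("top",(316,241.3),"side",(331.5,262)))
print("bar",tri("top",(307,231),"side",(338.5,246)))
E
```

```text
foot (array([ 0.53715824, -0.12653912,  0.10453835]), np.float64(0.006308952494407506))
hinge (array([ 0.5851988 , -0.08088576,  0.0183998 ]), np.float64(0.002525361483076834))
bar (array([ 0.61221666, -0.05261042,  0.05712504]), np.float64(0.0023500883524152478))
```

Emit:
send_rows --steps '[[[0.02,0.024,0,0,0,-0.1134,0.06],[0.025,0.029,0,0,0,-0.1134,0.044],[0.025,0.029,0,0,0,-0.1134,0.044],[0.025,0.029,0,0,0,-0.1134,0.044],[0.025,0.029,0,0,0,-0.1134,0.044],[0.025,0.029,0,0,0,-0.1134,0.044],[0.025,0.029,0,0,0,-0.1134,0.044],[0.026,0.029,0,0,0,-0.1134,0.044],[0,0,-0.02,0,0,0,0.044],[0,0,-0.03,0,0,0,0.044],[0,0,-0.02,0,0,0,0.044],[0,0,0,0,0,0,0.044]]]'

```text
t: 20.45
eef_pos: [0.6149, -0.0496, 0.3301]
eef_rot: [-2.909, 1.182, 0.015]
wrist_force: [-0.4, -0.2, 0.1]
grip_width: 0.0438
grasp_force: 0.0
```

```bash
python3 -c "
from h import *
s=st()"
```

```text
t 20.45 grasp [ 0.6135 -0.0486  0.1497] ydeg -134.2 z [-0.008  0.005 -1.   ] w 0.0438 gf 0.0 F [-0.4 -0.2  0.1] q [ 0.16  0.49 -0.18  1.69  0.09  0.98 -2.39]
```

Emit:
send_rows --steps '[[[-0.003,-0.0035,-0.02,-0.005,-0.008,-0.012,0.044],[0,0,-0.025,0,0,0,0.044],[0,0,-0.02,0,0,0,0.044],[0,0,-0.015,0,0,0,0.044],[0,0,-0.009,0,0,0,0.044],[0,0,0,0,0,0,0.044]]]'

```text
t: 21.05
eef_pos: [0.6128, -0.0536, 0.2431]
eef_rot: [-2.901, 1.203, -0.005]
wrist_force: [1.0, 0.5, -0.5]
grip_width: 0.0443
grasp_force: 0.0
```

Emit:
send_rows --steps '[[[0,0,0,0,0,0,0],[0,0,0,0,0,0,0],[0,0,0,0,0,0,0],[0,0,0,0,0,0,0],[0,0,0,0,0,0,0],[0,0,0,0,0,0,0]]]'

```text
t: 21.65
eef_pos: [0.6129, -0.0538, 0.2437]
eef_rot: [-2.901, 1.204, -0.006]
wrist_force: [-0.4, -0.1, 4.9]
grip_width: 0.011
grasp_force: 30.0
```

Emit:
send_rows --steps '[[[-0.001,-0.001,0.0096,0,0,0,0],[-0.001,-0.001,0.0096,0,0,0,0],[-0.002,-0.002,0.0093,0,0,0,0],[-0.002,-0.002,0.0093,0,0,0,0],[-0.003,-0.003,0.009,0,0,0,0],[-0.003,-0.003,0.009,0,0,0,0],[-0.0035,-0.0035,0.0083,0,0,0,0],[-0.0035,-0.0035,0.0083,0,0,0,0],[-0.0043,-0.0043,0.0076,0,0,0,0],[-0.0043,-0.0043,0.0076,0,0,0,0],[-0.005,-0.005,0.0067,0,0,0,0],[-0.005,-0.005,0.0067,0,0,0,0]]]'

```text
t: 22.85
eef_pos: [0.5747, -0.0918, 0.3449]
eef_rot: [-2.901, 1.204, -0.005]
wrist_force: [-0.7, -0.3, -4.6]
grip_width: 0.0112
grasp_force: 30.0
```

Emit:
send_rows --steps '[[[-0.0055,-0.0055,0.006,0,0,0,0],[-0.0055,-0.0055,0.006,0,0,0,0],[-0.006,-0.006,0.0055,0,0,0,0],[-0.006,-0.006,0.005,0,0,0,0],[-0.006,-0.006,0.005,0,0,0,0],[-0.006,-0.006,0.005,0,0,0,0],[-0.005,-0.005,0.007,0,0,0,0],[-0.004,-0.004,0.009,0,0,0,0],[-0.002,-0.002,0.01,0,0,0,0],[0,0,0.01,0,0,0,0],[0,0,0.005,0,0,0,0],[0,0,0,0,0,0,0]]]'

```text
t: 24.05
eef_pos: [0.5294, -0.1371, 0.4187]
eef_rot: [-2.901, 1.203, -0.007]
wrist_force: [0.1, -0.6, -5.9]
grip_width: 0.0107
grasp_force: 30.0
```

```bash
python3 - <<'E'
from h import *
st()
b=snap('side','s7')
h=cv2.cvtColor(b,cv2.COLOR_RGB2HSV)
y=cv2.inRange(h,(20,120,80),(35,255,255)); y[:, :250]=0; y[:,380:]=0; y[:150]=0;y[330:]=0
k,l,s,_=cv2.connectedComponentsWithStats(y); i=1+s[1:,4].argmax(); vs,us=np.where(l==i); print(s[i],cv2.minAreaRect(np.c_[us,vs].astype(np.float32)))
r=cv2.inRange(h,(0,150,60),(8,255,255)); r[:,:250]=0;r[:,380:]=0;r[:150]=0;r[330:]=0
vs,us=np.where(r>0);print(us.min(),us.max(),vs.min(),vs.max())
E
```

```text
t 24.05 grasp [ 0.5303 -0.1373  0.2383] ydeg -135.1 z [ 0.005 -0.001 -1.   ] w 0.0107 gf 30.0 F [ 0.1 -0.6 -5.9] q [ 0.33  0.27 -0.16  1.79  0.05  1.08 -2.2 ]
[302 233  19  43 475] ((311.0, 254.0), (42.0, 18.0), 90.0)
293 311 245 274
```

Emit:
send_rows --steps '[[[0,0,-0.006,0,0,0.04,0],[0,0,-0.01,0,0,0.04,0],[0,0,-0.01,0,0,0.04,0],[0,0,-0.005,0,0,0,0],[0,0,-0.003,0,0,0,0],[0,0,0,0,0,0,0],[0,0,0,0,0,0,0]]]'

```text
t: 24.8
eef_pos: [0.5293, -0.1373, 0.3842]
eef_rot: [-2.967, 1.028, -0.006]
wrist_force: [-0.4, 0.4, -5.8]
grip_width: 0.0114
grasp_force: 30.0
```

Emit:
send_rows --steps '[[[0,0,-0.002,0,0,0,0],[0,0,0,0,0,0,0],[0,0,0,0,0,0,0]]]'

```text
t: 25.1
eef_pos: [0.5292, -0.1373, 0.382]
eef_rot: [-2.968, 1.028, -0.006]
wrist_force: [-0.6, 0.0, -6.9]
grip_width: 0.011
grasp_force: 30.0
```

Emit:
send_rows --steps '[[[0,0,-0.002,0,0,0,0],[0,0,0,0,0,0,0],[0,0,0,0,0,0,0]]]'

```text
t: 25.4
eef_pos: [0.5292, -0.1373, 0.3799]
eef_rot: [-2.968, 1.027, -0.005]
wrist_force: [0.3, -0.6, -6.8]
grip_width: 0.0109
grasp_force: 30.0
```

Emit:
send_rows --steps '[[[0,0,-0.002,0,0,0,0],[0,0,0,0,0,0,0],[0,0,0,0,0,0,0]]]'

```text
t: 25.7
eef_pos: [0.5293, -0.1373, 0.3781]
eef_rot: [-2.968, 1.027, -0.006]
wrist_force: [0.7, 0.2, -2.0]
grip_width: 0.011
grasp_force: 30.0
```

Emit:
send_rows --steps '[[[-0.004,-0.005,0.0003,0,0,0,0],[-0.004,-0.005,0.0003,0,0,0,0],[-0.004,-0.005,0,0,0,0,0],[-0.004,-0.005,-0.0003,0,0,0,0],[-0.004,-0.005,-0.0005,0,0,0,0],[-0.004,-0.005,-0.0006,0,0,0,0],[-0.004,-0.005,-0.001,0,0,0,0],[-0.004,-0.005,-0.0012,0,0,0,0]]]'

```text
t: 26.5
eef_pos: [0.4968, -0.1778, 0.3747]
eef_rot: [-2.968, 1.028, -0.005]
wrist_force: [0.7, -1.2, 0.2]
grip_width: 0.0109
grasp_force: 30.0
```

```bash
python3 - <<'E'
from h import *
st()
b=snap('side','s8')
cv2.imwrite('pics/c8.png',cv2.resize(b[190:310,240:360,::-1],(600,600),interpolation=2))
E
```

```text
t 26.5 grasp [ 0.4974 -0.1778  0.1943] ydeg -128.2 z [ 0.003 -0.    -1.   ] w 0.0109 gf 30.0 F [ 0.7 -1.2  0.2] q [ 0.41  0.28 -0.15  1.88  0.05  0.98 -2.  ]
```

View pics/c8.png

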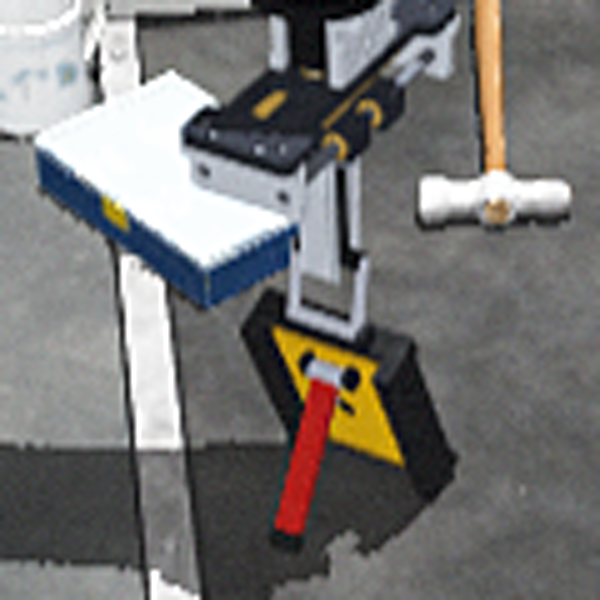

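Emit:
send_rows --steps '[[[-0.004,-0.005,-0.0015,0,0,0,0],[-0.004,-0.005,-0.0018,0,0,0,0],[0,0,0,0,0,0,0]]]'

```text
t: 26.85
eef_pos: [0.4885, -0.188, 0.3711]
eef_rot: [-2.967, 1.029, -0.004]
wrist_force: [0.6, -0.7, -1.9]
grip_width: 0.0109
grasp_force: 30.0
```

Emit:
send_rows --steps '[[[-0.002,-0.0025,-0.001,0,0,0,0],[0,0,0,0,0,0,0]]]'

```text
t: 27.05
eef_pos: [0.487, -0.19, 0.3704]
eef_rot: [-2.968, 1.028, -0.005]
wrist_force: [0.7, -0.6, -2.2]
grip_width: 0.0108
grasp_force: 30.0
```

Emit:
send_rows --steps '[[[-0.002,-0.0025,-0.001,0,0,0,0],[0,0,0,0,0,0,0]]]'

```text
t: 27.25
eef_pos: [0.485, -0.1925, 0.3694]
eef_rot: [-2.968, 1.028, -0.005]
wrist_force: [0.6, -0.1, -3.5]
grip_width: 0.011
grasp_force: 30.0
```

```bash
cat >> h.py <<'E'
def foot(name):
    b=snap('side',name); h=cv2.cvtColor(b,cv2.COLOR_RGB2HSV)
    r=cv2.inRange(h,(0,150,60),(8,255,255))|cv2.inRange(h,(172,150,60),(180,255,255)); w=r*0; w[230:310,270:340]=r[230:310,270:340]
    k,l,s,_=cv2.connectedComponentsWithStats(w); i=1+s[1:,4].argmax(); vs,us=np.where(l==i)
    j=vs==vs.max(); print("leg red low end px",us[j].mean(),vs.max(),"top",us[vs==vs.min()].mean(),vs.min())
E
python3 -c "
from h import *
st();foot('s9')
b=cv2.imread('pics/s8.png')[:,:,::-1]
print(onz('side',297.5,298,.007))"
```

```text
t 27.25 grasp [ 0.4856 -0.1924  0.189 ] ydeg -128.2 z [ 0.003  0.    -1.   ] w 0.011 gf 30.0 F [ 0.6 -0.1 -3.5] q [ 0.44  0.28 -0.14  1.9   0.05  0.96 -1.96]
leg red low end px 297.5 300 top 300.0 270
[ 0.46389784 -0.21509236  0.007     ]
```

Emit:
send_rows --steps '[[[-0.001,-0.0013,-0.001,0,0,0,0],[0,0,0,0,0,0,0]]]'

```text
t: 27.5
eef_pos: [0.4841, -0.1938, 0.3686]
eef_rot: [-2.968, 1.028, -0.005]
wrist_force: [0.8, -0.5, -2.3]
grip_width: 0.0109
grasp_force: 30.0
```

Emit:
send_rows --steps '[[[-0.001,-0.0013,-0.001,0,0,0,0],[0,0,0,0,0,0,0]]]'

```text
t: 27.7
eef_pos: [0.4832, -0.1951, 0.3678]
eef_rot: [-2.968, 1.028, -0.006]
wrist_force: [0.3, 0.1, 0.4]
grip_width: 0.0113
grasp_force: 30.0
```

Emit:
send_rows --steps '[[[-0.001,-0.0013,-0.001,0,0,0,0],[0,0,0,0,0,0,0]]]'

```text
t: 27.9
eef_pos: [0.4828, -0.1961, 0.3676]
eef_rot: [-2.967, 1.027, -0.009]
wrist_force: [1.6, 2.4, 9.8]
grip_width: 0.0109
grasp_force: 30.0
```

```bash
python3 -c "
from h import *
st();foot('s10')"
```

```text
t 27.9 grasp [ 0.4839 -0.1961  0.1872] ydeg -128.2 z [ 0.006 -0.    -1.   ] w 0.0109 gf 30.0 F [1.6 2.4 9.8] q [ 0.45  0.28 -0.14  1.91  0.04  0.95 -1.95]
leg red low end px 297.5 300 top 299.0 271
```

Emit:
send_rows --steps '[[[0.001,0.0013,0.001,0,0,0,0],[0,0,0,0,0,0,0],[0,0,0,0,0,0,0.016],[0,0,0,0,0,0,0.025],[0,0,0,0,0,0,0.04],[0,0,0,0,0,0,0.05],[0,0,0,0,0,0,0.05],[0,0,0.01,0,0,0,0.05],[0,0,0.02,0,0,0,0.05],[0,0,0.03,0,0,0,0.05],[0,0,0.03,0,0,0,0.05],[0,0,0.03,0,0,0,0.05]]]'

```text
t: 29.15
eef_pos: [0.483, -0.1948, 0.4897]
eef_rot: [-2.968, 1.027, -0.006]
wrist_force: [-0.5, -0.5, 0.3]
grip_width: 0.0505
grasp_force: 0.0
```

```bash
python3 - <<'E'
from h import *
st();foot('s11')
b=cv2.imread('pics/s11.png'); h=cv2.cvtColor(b,cv2.COLOR_BGR2HSV)
y=cv2.inRange(h,(18,120,80),(35,255,255)); w=y*0; w[240:300,280:340]=y[240:300,280:340]
vs,us=np.where(w>0); print("yellow",us.min(),us.max(),vs.min(),vs.max(),len(us))
b=cv2.imread('pics/s10.png'); h=cv2.cvtColor(b,cv2.COLOR_BGR2HSV)
y=cv2.inRange(h,(18,120,80),(35,255,255)); w=y*0; w[240:300,280:340]=y[240:300,280:340]
vs,us=np.where(w>0); print("yellow before",us.min(),us.max(),vs.min(),vs.max(),len(us))
print("foot centre on plane", onz('side',297.5,303,.006))
E
```

```text
t 29.15 grasp [ 0.4837 -0.1949  0.3093] ydeg -128.2 z [ 0.004 -0.    -1.   ] w 0.0505 gf 0.0 F [-0.5 -0.5  0.3] q [ 0.45  0.16 -0.14  1.76  0.02  1.22 -1.93]
leg red low end px 297.5 300 top 299.5 271
yellow 291 327 260 282 142
yellow before 291 326 261 282 128
foot centre on plane [ 0.46171021 -0.23501349  0.006     ]
```

```bash
python3 -c "
from plant import arm
print(arm.finish_job())"
```

```text
the job is handed in; nothing more can be done
None
```

The job is handed in at about 29 s of robot time: in the final pictures the light stands on its bottom edge and open leg with its lens toward the vice, and it did not move on release, though the judge returned no verdict (I viewed 11 pictures, one over the limit of 10).

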